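Lock a tilting paint board on its shaft flat

TASK

Raise the tilting paint board by its black ball until the flat of its shaft faces straight up under the setscrew, and let the ball go. Then lock it: take the hex key out of its wooden holder, stand its short leg right down in the setscrew's socket and let go; take the key again by the last few centimetres of its long arm and swing it clockwise (seen from above) until the screw comes up against its stop. Let go and leave the key in the screw, the board still at its angle, and do not disturb the tin, the jar and the brush.

Things in the scene. Friction and masses are not known exactly. Their poses are not given: they have to be found in the camera images.
- stand: Green steel stand, fixed: base 120 x 330 x 12 mm (y -185 to +145) with two bearing cheeks 66 mm high and a collar block 50 x 46 mm, 75 mm high, centred at y = +85. Origin on the bench under the shaft axis, z up. The shaft lies along its y, 50 mm above the bench. Its -x side faces the robot; the board is on that side, at y -137 to -7.
- board (a joint): Angle (rad) of board and shaft about the stand's +y. 0: the flat (red line along it) faces straight up under the setscrew and the board rises from the shaft towards the robot at 65 degrees above level. Negative: lower (start 0.4 to 0.8 too low); raising it adds. Stops at -0.9 and +0.5. Stiff: stays where left, takes 4 to 7 N at the ball.
- board_hinge (a point): Point on the shaft's axis in the plane in which the ball swings, 50 mm above the bench (fixed to the stand; its axes are the stand's).
- board_knob (a point): Centre of the black ball, 28 mm across, on a stem 11 mm thick beyond the free edge of the wooden board (130 mm wide, 12 mm thick, edge 115 mm from the shaft axis). It swings at 155 mm from the shaft axis in the stand's x-z plane. It can be gripped along the stand's y by a gripper pointing straight down, and turns between the pads.
- shaft_flat (a point): Middle of the flat at the open end of the 22 mm thick D-shaped shaft, beyond the collar block, 45 mm along +y from the screw axis; its z axis is the normal of the flat (up when it faces the setscrew).
- setscrew (a joint): Turn of the setscrew (rad), growing clockwise seen from above: tightening. Starts at 0 to 0.5; hard stop (tight) at 1.5. Stiff, about 0.15 N m; stays where left. A yellow pointer on the head's rim lies on screw_mouth's -x: towards the stand's -x at 0, towards the stand's +y, at a red mark on the block, when tight.
- screw_mouth (a point): Centre of the top face of the setscrew's bright head (30 mm across) on the collar block, 103 mm above the bench. Hexagon socket open upward, 15.2 mm across flats, 24 mm deep, flat floor. Turns with the screw: socket corners lie on its +x, -x and every 60 degrees on, so the key enters with its x along this x or multiples of 60 degrees from it, about 8 degrees of play. z up.
- hex_key: Dark steel L-shaped hex key, 14 mm across flats, 0.2 kg. Origin at the lower tip of the short leg (65 mm, lowest 5 mm tapered), z up along it. The long arm runs along -x, its axis 58 mm above the origin, its end 140 mm from the leg's axis. Flat sides face +y and -y; corners of the leg on +x, -x. Starts in the holder, leg down. In the screw it stays, arm sagging 5 to 7 degrees.
- key_balance (a point): Point on the long arm's axis, 45 mm from the short leg's axis: about the key's balance point, the place to grip it for lifting. Axes as the key's.
- key_end (a point): Centre of the free end face of the key's long arm, 140 mm from the short leg's axis. Axes as the key's.
- key_holder: Blue-painted wooden holder, fixed: base 190 x 60 x 5 mm, block 44 x 44 x 50 mm at x = +60 with a hole 45 mm deep for the key's short leg, and at x = -55 a forked post 30 mm wide, 69 mm to the fork's tips, carrying the arm, axis at 63 mm. Origin under the middle, on the bench; the key lies along its x, arm towards -x. The key lifts straight out by 50 mm.
- blue_tin: Bystander: cream and blue paint tin, 82 mm across, 86 mm high, origin at the centre of its underside.
- yellow_jar: Bystander: yellow paint jar with white lid, 70 mm across, 84 mm high, origin at the centre of its underside.
- paint_brush: Bystander: flat brush about 190 mm long lying on the bench; origin at its middle, on the bench.

How it is judged:
By the outcome, as a careful person would: the job done as asked, in the order asked, and still so for the second after the job is handed in, with the robot touching nothing.
It also fails if it takes over 64 s, if anything falls off the work surface, if the arm or the gripper's body presses on something with over 40 N, if the wrist force passes 120 N, or if a joint passes its speed limit or range.

ROBOT

A 6-joint arm with a two-finger parallel gripper is mounted at the origin on the work surface. World frame = base frame: x ahead of the robot, y to its left, z up, the work surface at z = 0. Lengths are in mm, angles in rad, forces in N, time in s.
With the tool pointing down it reaches from about 300 to 775 mm from the base axis. Payload 14.6 kg.
Tool frame: the origin (TCP) lies between the finger pads, 19 mm behind the fingertips; this is the grasp point; z points along the fingers, y is the line along which they close (so a half turn about z gives the same grasp; the last joint's range is limited). The gripper opens to 94 mm and grips with 3 to 60 N. Pads are 16 mm wide; open, the fingers measure 119 mm over their backs; the gripper's body (75 mm by 177 mm) begins 78 mm behind the grasp point.
Start: joints at [-1.303, 0.3, 1.521, -0, 1.321, -0.067], TCP at [180.712, -519.454, 224.246] pointing down, gripper open.
Joint ranges: [-3.03, 3.03], [-0.79, 2.21], [0.23, 2.52], [-1.04, 4.18], [0, 3.07], [-2.55, 2.55]. Speed limits (rad/s): [2.22, 2.22, 2.57, 3.14, 3.14, 3.14].

INTERFACE

Orientations are given as [roll, pitch, yaw] about the fixed x, y, z axes, in that order (R = Rz(yaw) Ry(pitch) Rx(roll)).
In Python, from cell import manip gives the robot as it stands.
- The arm moves only by the shell command python3 nudge.py [OPENING] [FORCE], which reads ROWS from standard input. ROWS is a JSON list of rows, 1 to 5 of them, each written [[dx, dy, dz], [rx, ry, rz]]: dx, dy, dz in units of 100 mm, then a rotation vector rx, ry, rz in units of 0.05 rad; each row is the pose to reach, as a shift and turn from the pose commanded when the command began, along the tool's axes at that moment; what a row does not reach only later rows make up. A row lasts 1/10 s, in which the tool goes at most 50 mm and 0.15 rad, less where a joint would pass 70% of its speed; a pose out of reach is approached as far as the arm can. OPENING is the finger opening in mm, set as the command begins (- or left out keeps the last). The fingers move at their own pace and stop on an object; FORCE is the grip in N (left out, the last holds). Time passes only in rows, so rows that do not move let the fingers close. It prints the time, the measured TCP pose, the force, the opening and the grip force at its end. Input that does not fit is refused with a message, and nothing moves.
- manip.read_state(): the state, without advancing time (a new reading comes with each control period).
- manip.camera(name): name is "side" or "top"; returns (picture, depth): 384x512x3 uint8, red, green, blue; 384x512 float32, mm along the optical axis (not along the pixel's ray), 0 where there is no reading.
- manip.camera_info(name): a dict with "K" (3x3 intrinsics, pixels), "rvec" (rotation vector, rad) and "tvec" (3), from world to camera coordinates, as OpenCV has them. Camera axes: x right, y down, z forward; pixel columns grow to the right and rows downward; lengths in mm; the calibration is good to about 2 mm. A picture is of the moment at which its call begins. camera_info takes no time and is no camera call.
- manip.sign_off(): hands the job in; it is judged then, once.
The state is a dict: "clock": time; "joints": joint angles; "qd": joint speeds; "effort": joint torques, N m; "eef_pos": TCP position; "eef_rot": TCP orientation; "wrist_force": force on the tool from outside, world axes, zero at the start; "moment": the same for the moment, N m; "finger_gap": finger opening in mm; "finger_force": force on a finger pad.
Only numpy, scipy, OpenCV 4.12 (cv2) and the standard library are available. Lean on these libraries where they do the work, as an engineer would, in place of code of your own. Each camera call takes 0.05 s, during which the arm holds its last target. There are 200 camera calls.

## Working session

There is one attempt and no reset: what is moved stays moved. The work goes in short steps, Python scripts to look and compute and a shell command to move; the robot and the scene stay as the last step left them, time stands still between calls to the robot, and variables do not carry over. Pictures are saved under pics/ and viewed, at most 10 in all, crops included, and the job is handed in when it is done.

```bash
ls; mkdir -p pics
python3 - <<'E'
from cell import manip
import cv2,numpy as np
for n in ("top","side"):
    p,d=manip.camera(n); cv2.imwrite(f"pics/{n}0.png",p[:,:,::-1]); np.savez(f"{n}0.npz",p=p,d=d)
    i=manip.camera_info(n); print(n,i); R=cv2.Rodrigues(np.array(i['rvec']))[0]; print(-R.T@np.array(i['tvec']).ravel())
print(manip.read_state())
E
```

```text
cell.py
nudge.py
pics
top {'K': array([[463.08816647,   0.        , 253.09152831],
       [  0.        , 463.08816647, 195.83275097],
       [  0.        ,   0.        ,   1.        ]]), 'rvec': array([ 2.1137319 , -2.12845693,  0.20814246]), 'tvec': array([  61.51685737,  554.39291197, 1341.5774717 ])}
[ 287.02684429   62.08145979 1422.92916906]
side {'K': array([[444.56111602,   0.        , 253.31119473],
       [  0.        , 444.56111602, 192.18574453],
       [  0.        ,   0.        ,   1.        ]]), 'rvec': array([ 0.90135296, -2.50602073,  1.062164  ]), 'tvec': array([ 445.81950358,  306.34663888, 1356.29716277])}
[-154.10523963  867.09155492 1164.70987683]
{'clock': 0.1, 'joints': array([-1.30259091e+00,  3.00408172e-01,  1.52150938e+00,  3.33652918e-06,
        1.32069777e+00, -6.65879842e-02]), 'qd': array([ 9.89207020e-04, -3.51683918e-04, -3.43848818e-03, -1.07422915e-05,
        3.24868061e-04, -3.91381605e-04]), 'effort': array([ 8.89048224e-04, -5.32644868e+01, -3.53287804e+01,  7.09376461e-02,
        2.35220493e-02, -9.63606044e-05]), 'eef_pos': array([ 180.66362253, -519.25651376,  223.75116634]), 'eef_rot': array([-3.14057247e+00, -7.12718817e-05,  3.34792539e-01]), 'wrist_force': array([-0.15286009,  0.13751189, -0.05177948]), 'moment': array([-0.06545402, -0.01905936, -0.02349035]), 'finger_force': 0.0, 'finger_gap': 93.68989790604729}
```
View pics/top0.png

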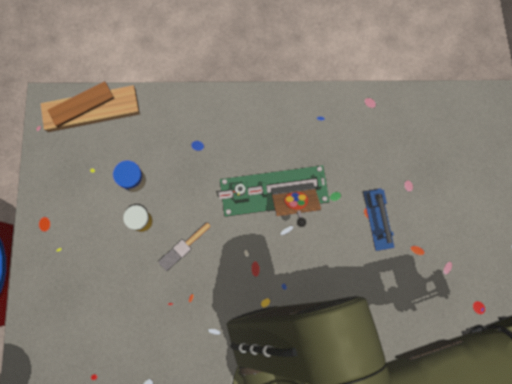

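View pics/side0.png

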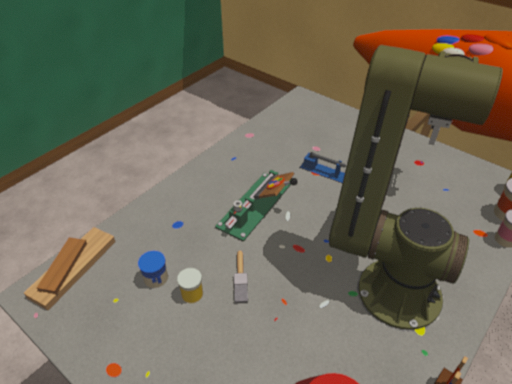

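The top view shows the stand at about (275,190) with the black ball at (301,222), the setscrew at (240,188), the key holder at (379,220), the tin at (127,174), the jar at (136,217) and the brush at (184,246). The side view shows the stand at (258,203), the ball at (293,182) and the holder at (325,168), partly behind the arm.

Create h.py:
```python
import cv2,numpy as np
from cell import manip
I={n:manip.camera_info(n) for n in("top","side")}
RT={n:(cv2.Rodrigues(np.array(I[n]['rvec']))[0],np.array(I[n]['tvec']).ravel()) for n in I}
def ray(n,u,v):
    R,t=RT[n]; d=R.T@np.linalg.inv(I[n]['K'])@[u,v,1.]; return -R.T@t,d
def plane(n,u,v,z):
    c,d=ray(n,u,v); return c+d*(z-c[2])/d[2]
def dep(n,u,v,D):
    c,d=ray(n,u,v); return c+d*D
def two(a,b):
    (c1,d1),(c2,d2)=ray("top",*a),ray("side",*b)
    s=np.linalg.lstsq(np.c_[d1,-d2],c2-c1,rcond=None)[0]
    p,q=c1+d1*s[0],c2+d2*s[1]; return (p+q)/2,np.linalg.norm(p-q)
def proj(n,P):
    R,t=RT[n]; return cv2.projectPoints(np.atleast_2d(P).astype(float),R,t,I[n]['K'],None)[0][:,0]
def shot(n,name=None):
    p,d=manip.camera(n)
    if name: cv2.imwrite(f"pics/{name}.png",p[:,:,::-1])
    return p,d
def crop(p,u0,v0,u1,v1,s): return cv2.resize(p[v0:v1,u0:u1],None,fx=s,fy=s,interpolation=cv2.INTER_CUBIC)[:,:,::-1]
```

Run:
```python
from h import *
a=np.load("top0.npz")['p'];b=np.load("side0.npz")['p']
A=crop(a,210,160,410,255,4);B=crop(b,210,145,350,245,3)
C=np.zeros((380+200,800,3),np.uint8);C[:380]=A
cv2.imwrite("pics/c1.png",A);cv2.imwrite("pics/c2.png",crop(b,210,145,360,245,5))
```

```text
(no output)
```

View pics/c1.png

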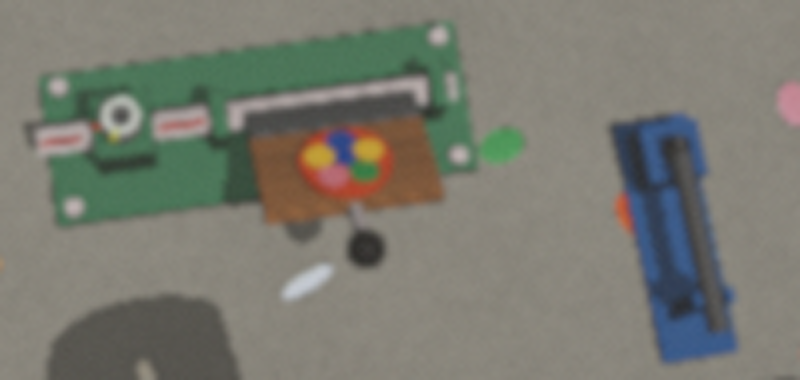

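View pics/c2.png

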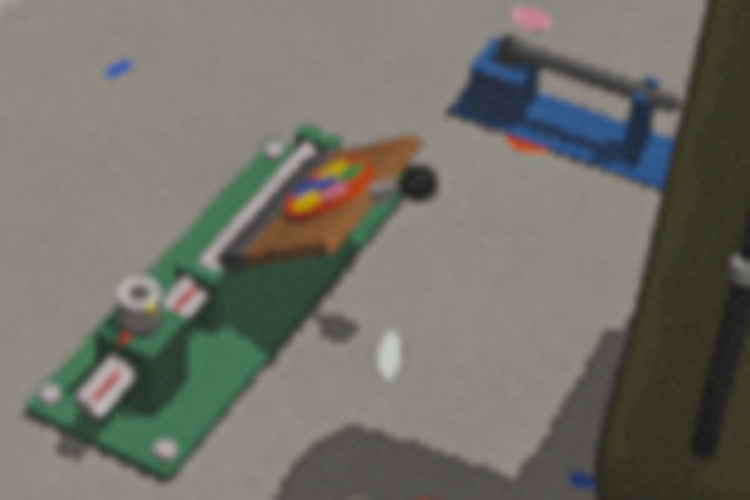

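Top crop: the stand base corners are at (40,75), (455,22), (475,172) and (57,225), the screw at (120,115), the ball at (366,248), and the key from (676,143) to (717,327). Side crop: the ball is at (417,182), the screw head at (139,293), and the key from (507,48) to about (675,102).

```bash
cat > m.py <<'E'
from h import *
T=lambda U,V:((U+.5)/4-.5+210,(V+.5)/4-.5+160)
S=lambda U,V:((U+.5)/5-.5+210,(V+.5)/5-.5+145)
E
python3 - <<'E'
from m import *
np.set_printoptions(precision=1,suppress=True)
p=np.load("top0.npz")['p'];d=np.load("top0.npz")['d'];ps=np.load("side0.npz")['p'];ds=np.load("side0.npz")['d']
def blob(p,m,box,name):
    u0,v0,u1,v1=box; k=np.zeros(m.shape,bool);k[v0:v1,u0:u1]=1;m=(m&k).astype(np.uint8)
    n,l,st,c=cv2.connectedComponentsWithStats(m);i=1+np.argmax(st[1:,4]);print(name,c[i],st[i]);return c[i],l==i
c=lambda q:q.astype(int).max(2)
bt,_=blob(p,c(p)<70,(292,214,312,232),"ball top")
bs,_=blob(ps,c(ps)<70,(286,172,302,190),"ball side")
print("ball",two(bt,bs))
q=p.astype(int);g=(q[...,1]>q[...,0]+15)&(q[...,1]>q[...,2]+5)
_,m=blob(p,g,(212,160,335,222),"green")
v,u=np.nonzero(m);P=np.array([plane("top",a,b,12)[:2] for a,b in zip(u,v)])
print("base rect",cv2.minAreaRect(P.astype(np.float32)))
corn=np.array([plane("top",*T(*x),12)[:2] for x in((40,75),(455,22),(475,172),(57,225))]);print(corn)
print("screw",two(T(120,115),S(139,293)),plane("top",*T(120,115),103))
# white head ring top
b=(q.min(2)>150);c1,_=blob(p,b,(230,178,250,198),"head");print(plane("top",*c1,103))
q=ps.astype(int);c2,_=blob(ps,q.min(2)>150,(230,198,244,212),"head s");print(plane("side",*c2,103))
q=p.astype(int);g=(q[...,2]>q[...,0]+30);_,mb=blob(p,g,(355,180,402,255),"blue")
v,u=np.nonzero(mb);P=np.array([plane("top",a,b,5)[:2] for a,b in zip(u,v)]);print("holder rect z5",cv2.minAreaRect(P.astype(np.float32)))
g=(q[...,2]<q[...,0]+12)&(c(p)<95);_,mk=blob(p,g,(374,190,395,246),"key")
v,u=np.nonzero(mk);P=np.array([plane("top",a,b,65)[:2] for a,b in zip(u,v)]);r=cv2.minAreaRect(P.astype(np.float32));print("key rect",r);print(cv2.boxPoints(r))
print("key z depth",[dep("top",a,b,d[b,a])[2] for a,b in zip(u[::15],v[::15])])
print("key leg two",two(T(676,143),S(507,46)))
E
```

```text
ball top [300.9 221.8] [298 218   7   8  48]
ball side [293.  181.4] [290 179   7   6  36]
ball (array([464. , -75.1, 137.7]), np.float64(1.0659238776436875))
green [268.6 188.9] [ 220  165  115   52 2292]
base rect ((581.6095581054688, -17.360671997070312), (120.47357177734375, 348.66192626953125), 7.394882678985596)
[[ 619.3  161.8]
 [ 659.9 -164.3]
 [ 539.9 -175.4]
 [ 500.7  147.9]]
screw (array([568.2,  96.9,  99.8]), np.float64(0.18566855436945406)) [567.6  96.9 103. ]
head [239.9 188.4] [236 184   9   9  40]
[567.6  96.1 103. ]
head s [237.1 202.4] [234 200   8   6  19]
[569.3  96.9 103. ]
blue [377.6 221.3] [367 189  27  62 732]
holder rect z5 ((488.8384704589844, -330.7630920410156), (188.3827667236328, 62.29287338256836), 5.807000637054443)
key [383.6 216.7] [376 195  15  47 187]
key rect ((483.93145751953125, -328.9298095703125), (140.93397521972656, 15.412787437438965), 10.4863862991333)
[[ 413.2 -334.2]
 [ 416.  -349.3]
 [ 554.6 -323.7]
 [ 551.8 -308.5]]
key z depth [np.float64(66.71332765308966), np.float64(73.99894332265444), np.float64(70.01698708088998), np.float64(64.90460340566256), np.float64(75.00062661919992), np.float64(67.0481736196823), np.float64(66.46367292261152), np.float64(69.2575245133412), np.float64(66.12488746114241), np.float64(69.32521782673598), np.float64(66.0830241196079), np.float64(69.06038248522464), np.float64(70.47946324229815)]
key leg two (array([ 551.4, -319.2,   61. ]), np.float64(1.8777583269875069))
```

```bash
cat > go.py <<'E'
import sys,numpy as np
from cell import manip
s=manip.read_state();r=s['eef_rot'];p=s['eef_pos'];x,y,z,yaw=map(float,sys.argv[1:5])
c,n=np.cos(r[2]),np.sin(r[2]);d=np.array([x,y,z])-p
w=(yaw-r[2]+np.pi)%(2*np.pi)-np.pi
print("t",s['clock'],"tool d",np.round([c*d[0]+n*d[1],n*d[0]-c*d[1],-d[2]],1),"rz",round(-w,3),"F",np.round(s['wrist_force'],1),"rot",np.round(r,3),"j6",round(s['joints'][5],2),"gap",round(s['finger_gap'],1))
E
python3 - <<'E'
from m import *
np.set_printoptions(precision=1,suppress=True)
p=np.load("top0.npz")['p'];q=p.astype(int)
g=(q[...,2]<q[...,0]+12)&(q.max(2)<95);k=np.zeros(g.shape,bool);k[190:246,374:395]=1
n,l,st,c=cv2.connectedComponentsWithStats((g&k).astype(np.uint8));m=l==1+np.argmax(st[1:,4])
v,u=np.nonzero(m);P=np.array([plane("top",a,b,65)[:2] for a,b in zip(u,v)]).astype(np.float32)
L=cv2.fitLine(P,cv2.DIST_L2,0,.01,.01).ravel();print("line",L,"yaw",np.arctan2(L[1],L[0])%np.pi,"ext",np.sort((P-L[2:])@L[:2])[[0,3,-4,-1]])
for a,b in(((612,125),(662,362)),((662,362),(737,349))):print("edge",plane("top",*T(*a),5),plane("top",*T(*b),5))
print("key px",plane("top",*T(676,143),70),plane("top",*T(717,327),65))
yl=(q[...,0]>q[...,2]+25)&(q[...,1]>q[...,2]+20);print("yellow",[ (a,b,p[b,a]) for b,a in np.argwhere(yl[180:200,230:250])+[180,230]])
for nm,uv,z in(("tin",(127,174),86),("jar",(136,217),84),("brush tip",(208,225),5),("brush end",(162,268),5)):print(nm,plane("top",*uv,z))
E
python3 go.py 464 -75 220 .123
```

```text
line [   1.     0.2  487.3 -328.6] yaw 0.17564555 ext [-73.8 -70.9  65.5  67.1]
edge [ 577.8 -285.2    5. ] [ 393.  -313.7    5. ]
edge [ 393.  -313.7    5. ] [ 402.5 -371.6    5. ]
key px [ 550.5 -316.2   70. ] [ 413.8 -339.6   65. ]
yellow [(np.int64(238), np.int64(192), array([178, 181, 151], dtype=uint8)), (np.int64(237), np.int64(193), array([141, 144, 109], dtype=uint8)), (np.int64(238), np.int64(193), array([168, 170, 119], dtype=uint8)), (np.int64(239), np.int64(193), array([168, 170, 131], dtype=uint8)), (np.int64(237), np.int64(194), array([121, 126,  77], dtype=uint8)), (np.int64(238), np.int64(194), array([143, 144,  83], dtype=uint8)), (np.int64(239), np.int64(194), array([138, 140,  98], dtype=uint8)), (np.int64(238), np.int64(195), array([110, 122,  74], dtype=uint8))]
tin [617.  431.5  86. ]
jar [488.2 400.   84. ]
brush tip [473.7 197.1   5. ]
brush end [343.6 334.8   5. ]
t 0.1 tool d [ 413.6 -326.5    3.8] rz 0.212 F [-0.2  0.1 -0.1] rot [-3.141 -0.     0.335] j6 -0.07 gap 93.7
```

The rows are not in the units I measure in: shifts go in units of 100 mm and turns go in units of 0.05 rad. I convert before sending: 190 mm is 1.9, 152 mm is 1.52, 0.1 rad is 2.

```bash
echo '[[[0.38,-0.3,0],[0,0,1]],[[0.76,-0.6,0],[0,0,2]],[[1.14,-0.9,0],[0,0,3]],[[1.52,-1.2,0],[0,0,4]],[[1.9,-1.5,0],[0,0,4.24]]]' | python3 nudge.py 60; python3 go.py 464 -75 220 .123
```

```text
clock: 0.6
eef_pos: [311.4, -313.5, 224.1]
eef_rot: [-3.141, 0.0, 0.121]
wrist_force: [0.0, -0.6, 0.9]
finger_gap: 60.6
finger_force: 0.0
t 0.6 tool d [ 180.2 -218.5    4.1] rz -0.002 F [ 0.  -0.6  0.9] rot [-3.141  0.     0.121] j6 0.58 gap 60.6
```

Converted, -195 mm is -1.95, 160 mm is 1.6.

```bash
echo '[[[0.3,-0.37,0],[0,0,0]],[[0.6,-0.73,0],[0,0,0]],[[0.95,-1.15,0.01],[0,0,0]],[[1.3,-1.58,0.02],[0,0,0]],[[1.6,-1.95,0.03],[0,0,0]]]' | python3 nudge.py ; echo '[[[0.18,-0.22,0.03],[0,0,0]],[[0.18,-0.22,0.03],[0,0,0]]]' | python3 nudge.py;python3 go.py 464 -75 138 .123
```

```text
clock: 1.1
eef_pos: [442.3, -106.8, 221.4]
eef_rot: [3.141, -0.0, 0.123]
wrist_force: [0.9, -1.2, -0.5]
finger_gap: 60.0
finger_force: 0.0
clock: 1.3
eef_pos: [457.7, -82.1, 217.7]
eef_rot: [-3.141, 0.001, 0.127]
wrist_force: [0.5, -0.8, 1.2]
finger_gap: 59.8
finger_force: 0.0
t 1.3 tool d [ 7.1 -6.3 79.7] rz 0.004 F [ 0.5 -0.8  1.2] rot [-3.141e+00  1.000e-03  1.270e-01] j6 1.19 gap 59.8
```

Converted, 60 mm is 0.6, 40 mm is 0.4.

```bash
echo '[[[0.07,-0.06,0],[0,0,0]],[[0.07,-0.06,0.4],[0,0,0]],[[0.07,-0.06,0.6],[0,0,0]],[[0.07,-0.06,0.6],[0,0,0]]]' | python3 nudge.py ;python3 go.py 464 -75 138 .123
```

```text
clock: 1.7
eef_pos: [461.8, -78.3, 156.3]
eef_rot: [-3.14, 0.004, 0.121]
wrist_force: [-1.0, -0.4, 0.4]
finger_gap: 59.8
finger_force: 0.0
t 1.7 tool d [ 2.6 -3.  18.3] rz -0.002 F [-1.  -0.4  0.4] rot [-3.14   0.004  0.121] j6 1.2 gap 59.8
```

Converted, 18 mm is 0.18, 10 mm is 0.1.

```bash
echo '[[[0.025,-0.03,0.1],[0,0,0]],[[0.025,-0.03,0.18],[0,0,0]],[[0.025,-0.03,0.18],[0,0,0]]]' | python3 nudge.py ;python3 go.py 464 -75 138 .123
```

```text
clock: 2.0
eef_pos: [465.0, -74.7, 140.0]
eef_rot: [-3.141, 0.001, 0.123]
wrist_force: [-0.1, -0.8, 0.2]
finger_gap: 60.1
finger_force: 0.0
t 2.0 tool d [-1.   0.2  2. ] rz -0.0 F [-0.1 -0.8  0.2] rot [-3.141e+00  1.000e-03  1.230e-01] j6 1.21 gap 60.1
```

Converted, 2 mm is 0.02, -1 mm is -0.01.

```bash
echo '[[[-0.01,0,0.02],[0,0,0]],[[-0.01,0,0.02],[0,0,0]],[[-0.01,0,0.02],[0,0,0]],[[-0.01,0,0.02],[0,0,0]],[[-0.01,0,0.02],[0,0,0]]]' | python3 nudge.py 10 25;python3 go.py 464 -75 138 .123
```

```text
clock: 2.5
eef_pos: [464.1, -73.9, 138.5]
eef_rot: [-3.14, 0.0, 0.123]
wrist_force: [-0.5, 7.0, 1.5]
finger_gap: 26.9
finger_force: 25.0
t 2.5 tool d [-0.2  1.1  0.5] rz -0.0 F [-0.5  7.   1.5] rot [-3.14   0.     0.123] j6 1.21 gap 26.9
```

```bash
echo '[[[0.06,0,-0.08],[0,0,0]],[[0.12,0,-0.145],[0,0,0]],[[0.173,0,-0.204],[0,0,0]],[[0.27,0,-0.295],[0,0,0]],[[0.376,0,-0.373],[0,0,0]]]' | python3 nudge.py; echo '[[[0.08,0,-0.05],[0,0,0]],[[0.155,0,-0.092],[0,0,0]],[[0.232,0,-0.134],[0,0,0]],[[0.232,0,-0.134],[0,0,0]],[[0.232,0,-0.134],[0,0,0]]]' | python3 nudge.py;python3 go.py 521.4 -67.7 190.5 .123
```

```text
clock: 3.0
eef_pos: [500.9, -69.1, 175.2]
eef_rot: [-3.139, 0.003, 0.123]
wrist_force: [-2.3, 8.0, -5.8]
finger_gap: 26.9
finger_force: 25.0
clock: 3.5
eef_pos: [524.7, -66.0, 188.7]
eef_rot: [-3.139, 0.0, 0.123]
wrist_force: [3.1, 9.5, -2.8]
finger_gap: 26.8
finger_force: 25.0
t 3.5 tool d [-3.4  1.3 -1.8] rz 0.0 F [ 3.1  9.5 -2.8] rot [-3.139  0.     0.123] j6 1.25 gap 26.8
```

```bash
echo '[[[0,0,0],[0,0,0]],[[0,0,0],[0,0,0]],[[0,0,-0.2],[0,0,0]],[[0,0,-0.6],[0,0,0]],[[0,0,-1],[0,0,0]]]' | python3 nudge.py 60;echo '[[[-0.4,0.2,0],[0,0,0]],[[-0.8,0.6,0],[0,0,0]],[[-0.8,1.1,0],[0,0,0]],[[-0.8,1.6,0],[0,0,0]],[[-0.8,2.1,0],[0,0,0]]]' | python3 nudge.py; python3 go.py 506 -324 150 .17
python3 - <<'E'
from m import *
np.set_printoptions(precision=1,suppress=True)
o=[]
for n in("top","side"):
    p,d=shot(n,n+"1");np.savez(n+"1.npz",p=p,d=d)
    o.append(p)
h=cv2.vconcat([cv2.resize(crop(o[0],215,155,375,235,5),(800,400))[:,:,:],])
k=crop(o[1],205,160,305,245,6)
cv2.imwrite("pics/c3.png",h);cv2.imwrite("pics/c4.png",k)
E
```

```text
clock: 4.0
eef_pos: [524.1, -67.5, 290.3]
eef_rot: [-3.142, 0.001, 0.123]
wrist_force: [0.3, 0.4, -0.1]
finger_gap: 59.6
finger_force: 0.0
clock: 4.5
eef_pos: [469.8, -283.0, 289.8]
eef_rot: [3.141, -0.001, 0.122]
wrist_force: [0.8, 0.4, 1.0]
finger_gap: 60.1
finger_force: 0.0
t 4.5 tool d [ 31.   45.1 139.8] rz -0.048 F [0.8 0.4 1. ] rot [ 3.141e+00 -1.000e-03  1.220e-01] j6 0.84 gap 60.1
```

View pics/c3.png

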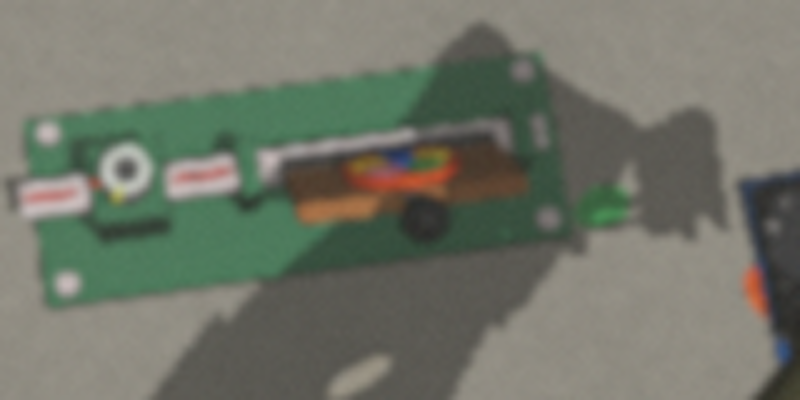

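View pics/c4.png

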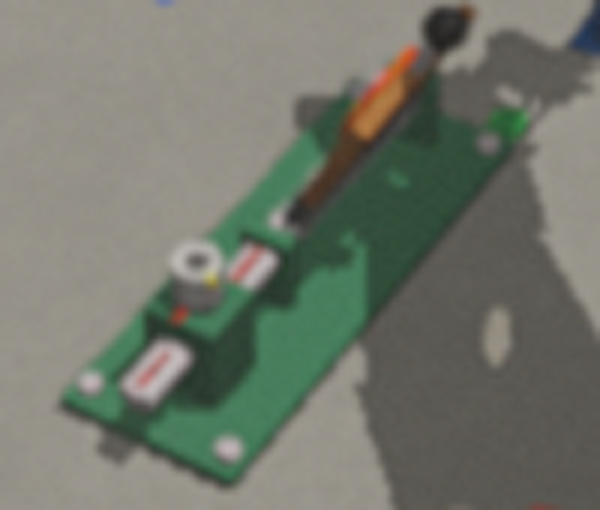

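The board is up. The ball is at (424,219) in the top crop and (444,27) in the side crop. The pointer is at (117,193) and the head centre at (126,169).

Run:
```python
from m import *
np.set_printoptions(precision=2,suppress=True)
A=lambda U,V:((U+.5)/5-.5+215,(V+.5)/5-.5+155)
B=lambda U,V:((U+.5)/6-.5+205,(V+.5)/6-.5+160)
b,e=two(A(424,219),B(444,27));print("ball",b,e)
O=np.array([577.5,12.3]);y=.123;c,s=np.cos(y),np.sin(y)
d=b[:2]-O;x=c*d[0]+s*d[1];print("stand x,y,z",x,-s*d[0]+c*d[1],b[2]-50,"r",np.hypot(x,b[2]-50),"ang",np.degrees(np.arctan2(b[2]-50,-x)))
# fine masks over both images
p=np.load("top1.npz")['p'];q=p.astype(int)
w=(q.min(2)>140);w2=np.zeros_like(w);w2[182:196,233:247]=w[182:196,233:247];v,u=np.nonzero(w2);h=[u.mean(),v.mean()]
(cx,cy),r=cv2.minEnclosingCircle(np.c_[u,v].astype(np.float32));print(h,(cx,cy),r,A(126,169))
wt=np.clip(np.minimum(q[...,0],q[...,1])-q[...,2]-12,0,None)[188:200,232:246];vv,uu=np.mgrid[188:200,232:246]
Y=[(wt*uu).sum()/wt.sum(),(wt*vv).sum()/wt.sum()];print("yel",Y,A(117,193))
for H in(h,(cx,cy),A(126,169)):
    a,bb=plane("top",*H,103),plane("top",*Y,101);g=bb-a;print(a,g,"screw turn",np.degrees(np.pi-((np.arctan2(g[1],g[0])-.123)%(2*np.pi))))
ps=np.load("side1.npz")['p']
a,bb=plane("side",*B(196,260),103),plane("side",*B(211,281),101);g=bb-a;print("side",a,g,np.degrees(np.pi-((np.arctan2(g[1],g[0])-.123)%(2*np.pi))))
# holder key sanity: board red lines direction
```

```text
ball [521.14 -66.91 189.59] 1.9722715977145862
stand x,y,z -65.6487433282739 -71.6981889675196 139.5919713523843 r 154.2584712961543 ang 64.81285574148026
[np.float64(239.75806451612902), np.float64(188.41935483870967)] (239.72950744628906, 188.43443298339844) 4.981991291046143 (239.8, 188.4)
yel [np.float64(237.93811074918565), np.float64(193.57654723127035)] (238.0, 193.2)
[567.42  96.51 103.  ] [-14.89   5.37  -2.  ] screw turn 26.899366763006054
[567.38  96.6  103.  ] [-14.84   5.29  -2.  ] screw turn 26.66936138526396
[567.48  96.39 103.  ] [-14.94   5.5   -2.  ] screw turn 27.243726587486016
side [567.17  98.52 103.  ] [-15.97   5.64  -2.  ] 26.4914057417474
```

Converted, 15 mm is 0.15, 140 mm is 1.4, -0.046 rad is -0.92.

```bash
echo '[[[0.15,0.22,0.2],[0,0,-0.4]],[[0.3,0.465,0.6],[0,0,-0.92]],[[0.3,0.465,1],[0,0,-0.92]],[[0.3,0.465,1.4],[0,0,-0.92]],[[0.3,0.465,1.4],[0,0,-0.92]]]' | python3 nudge.py 60; python3 go.py 505 -325.7 63 .168
python3 - <<'E'
from h import *
p,d=shot("top");s,_=shot("side")
a=crop(p,350,175,410,260,6);b=crop(s,290,120,360,205,6)
cv2.imwrite("pics/c5.png",cv2.hconcat([a,b[:a.shape[0]]]))
E
```

```text
clock: 5.1
eef_pos: [503.9, -321.6, 144.2]
eef_rot: [-3.135, 0.006, 0.169]
wrist_force: [-0.5, 0.1, -0.6]
finger_gap: 60.0
finger_force: 0.0
t 5.1 tool d [ 0.4  4.2 81.2] rz 0.001 F [-0.5  0.1 -0.6] rot [-3.135  0.006  0.169] j6 0.77 gap 60.0
```

View pics/c5.png

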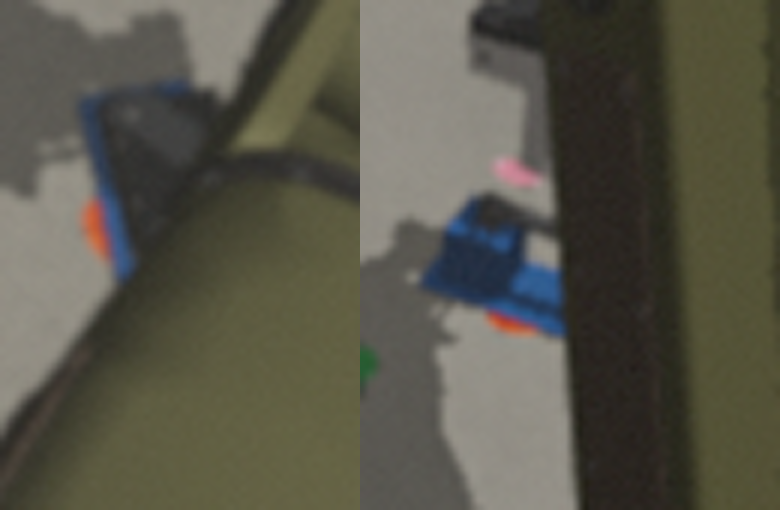

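The arm hides the grasp point in both views. The key's leg end sits undisturbed in its block, at (490,210) in the right half. I'll carry on with the measured pose.

Converted, 81 mm is 0.81, 60 mm is 0.6.

```bash
echo '[[[0.005,0.04,0.3],[0,0,0]],[[0.005,0.04,0.6],[0,0,0]],[[0.005,0.04,0.81],[0,0,0]],[[0.005,0.04,0.81],[0,0,0]],[[0.005,0.04,0.81],[0,0,0]]]' | python3 nudge.py; python3 go.py 505 -325.7 63 .168
```

```text
clock: 5.7
eef_pos: [507.9, -327.7, 70.9]
eef_rot: [3.139, -0.002, 0.169]
wrist_force: [0.1, 0.1, -0.4]
finger_gap: 59.8
finger_force: 0.0
t 5.7 tool d [-2.5 -2.5  7.9] rz 0.001 F [ 0.1  0.1 -0.4] rot [ 3.139e+00 -2.000e-03  1.690e-01] j6 0.77 gap 59.8
```

```bash
echo '[[[0,0,0],[0,0,0]],[[0,0,0],[0,0,0]]]' | python3 nudge.py; python3 go.py 505 -325.7 63 .168
```

```text
clock: 5.9
eef_pos: [507.6, -327.5, 70.0]
eef_rot: [3.14, -0.002, 0.169]
wrist_force: [-0.6, -0.2, 0.5]
finger_gap: 59.7
finger_force: 0.0
t 5.9 tool d [-2.2 -2.2  7. ] rz 0.001 F [-0.6 -0.2  0.5] rot [ 3.14e+00 -2.00e-03  1.69e-01] j6 0.77 gap 59.7
```

Converted, 7 mm is 0.07, -2.2 mm is -0.022.

```bash
echo '[[[-0.022,-0.022,0.07],[0,0,0]],[[-0.022,-0.022,0.07],[0,0,0]],[[-0.022,-0.022,0.07],[0,0,0]]]' | python3 nudge.py; python3 go.py 505 -325.7 63 .168;  echo '[[[0,0,0],[0,0,0]],[[0,0,0],[0,0,0]],[[0,0,0],[0,0,0]],[[0,0,0],[0,0,0]],[[0,0,0],[0,0,0]]]' | python3 nudge.py 8 40; python3 go.py 505 -325.7 63 .168
```

```text
clock: 6.2
eef_pos: [504.2, -325.2, 61.0]
eef_rot: [-3.141, 0.0, 0.169]
wrist_force: [-0.4, -0.2, 0.8]
finger_gap: 59.7
finger_force: 0.0
t 6.2 tool d [ 0.7  0.6 -2. ] rz 0.001 F [-0.4 -0.2  0.8] rot [-3.141  0.     0.169] j6 0.77 gap 59.7
clock: 6.7
eef_pos: [504.4, -325.3, 61.1]
eef_rot: [3.142, -0.0, 0.169]
wrist_force: [-0.7, 0.2, 0.2]
finger_gap: 23.2
finger_force: 0.0
t 6.7 tool d [ 0.6  0.5 -1.9] rz 0.001 F [-0.7  0.2  0.2] rot [ 3.142 -0.     0.169] j6 0.77 gap 23.2
```

Still closing, so I'll wait, then lift.

Converted, -150 mm is -1.5, -120 mm is -1.2.

```bash
echo '[[[0,0,0],[0,0,0]],[[0,0,0],[0,0,0]],[[0,0,0],[0,0,0]]]' | python3 nudge.py; echo '[[[0,0,-0.15],[0,0,0]],[[0,0,-0.4],[0,0,0]],[[0,0,-0.8],[0,0,0]],[[0,0,-1.2],[0,0,0]],[[0,0,-1.5],[0,0,0]]]' | python3 nudge.py; python3 go.py 510 -100 215 -.345
```

```text
clock: 7.0
eef_pos: [504.4, -325.4, 61.1]
eef_rot: [3.141, -0.0, 0.169]
wrist_force: [0.3, -0.9, 0.3]
finger_gap: 13.8
finger_force: 40.0
clock: 7.5
eef_pos: [504.4, -325.3, 214.8]
eef_rot: [3.14, -0.002, 0.169]
wrist_force: [0.1, -0.2, -2.8]
finger_gap: 13.5
finger_force: 40.0
t 7.5 tool d [ 4.340e+01 -2.211e+02 -2.000e-01] rz 0.514 F [ 0.1 -0.2 -2.8] rot [ 3.14e+00 -2.00e-03  1.69e-01] j6 0.77 gap 13.5
```

```bash
echo '[[[-0.05,-0.1,-0.4],[0,0,0]],[[-0.05,-0.4,-0.8],[0,0,0]],[[-0.05,-0.8,-0.82],[0,0,0.6]],[[-0.05,-1.2,-0.82],[0,0,1.4]],[[-0.05,-1.6,-0.82],[0,0,2.4]]]' | python3 nudge.py; python3 go.py 525.2 112.4 295 -.345
```

```text
clock: 8.0
eef_pos: [471.7, -166.9, 294.2]
eef_rot: [3.141, -0.001, 0.047]
wrist_force: [0.7, 0.6, -2.1]
finger_gap: 13.2
finger_force: 40.0
t 8.0 tool d [  66.5 -276.5   -0.8] rz 0.392 F [ 0.7  0.6 -2.1] rot [ 3.141e+00 -1.000e-03  4.700e-02] j6 1.11 gap 13.2
```

```bash
echo '[[[0,-0.4,0],[0,0,1]],[[0,-0.8,0],[0,0,2]],[[0,-1.2,0],[0,0,3]],[[0,-1.6,0],[0,0,4]],[[0,-2,0],[0,0,5]]]' | python3 nudge.py; python3 go.py 525.2 112.4 295 -.345
```

```text
clock: 8.5
eef_pos: [462.0, 32.9, 294.1]
eef_rot: [-3.141, -0.001, -0.203]
wrist_force: [0.9, 0.0, -2.3]
finger_gap: 13.6
finger_force: 40.0
t 8.5 tool d [ 45.8 -90.6  -0.9] rz 0.142 F [ 0.9  0.  -2.3] rot [-3.141e+00 -1.000e-03 -2.030e-01] j6 1.77 gap 13.6
```

```bash
echo '[[[0.2,-0.4,0],[0,0,1.6]],[[0.4,-0.8,0],[0,0,2.84]],[[0.455,-0.905,0.3],[0,0,2.84]],[[0.455,-0.905,0.65],[0,0,2.84]],[[0.455,-0.905,0.95],[0,0,2.84]]]' | python3 nudge.py; echo '[[[0,0,0],[0,0,0]],[[0,0,0],[0,0,0]]]' | python3 nudge.py; python3 go.py 525.2 112.4 190 -.345;python3 - <<'E'
from h import *
o=[]
for n in("top","side"):
    p,d=shot(n,n+"2");np.savez(n+"2.npz",p=p,d=d);o.append(p)
a=crop(o[0],200,150,290,235,4);b=crop(o[1],195,140,285,225,4)
cv2.imwrite("pics/c6.png",cv2.hconcat([a,b]))
E
```

```text
clock: 9.0
eef_pos: [525.0, 111.4, 197.2]
eef_rot: [3.141, 0.001, -0.342]
wrist_force: [0.3, 0.4, -1.9]
finger_gap: 13.5
finger_force: 40.0
clock: 9.2
eef_pos: [525.7, 110.9, 199.7]
eef_rot: [-3.141, -0.001, -0.343]
wrist_force: [-0.8, 1.0, -1.6]
finger_gap: 13.5
finger_force: 40.0
t 9.2 tool d [-0.9 -1.2  9.7] rz 0.002 F [-0.8  1.  -1.6] rot [-3.141e+00 -1.000e-03 -3.430e-01] j6 2.05 gap 13.5
```

View pics/c6.png

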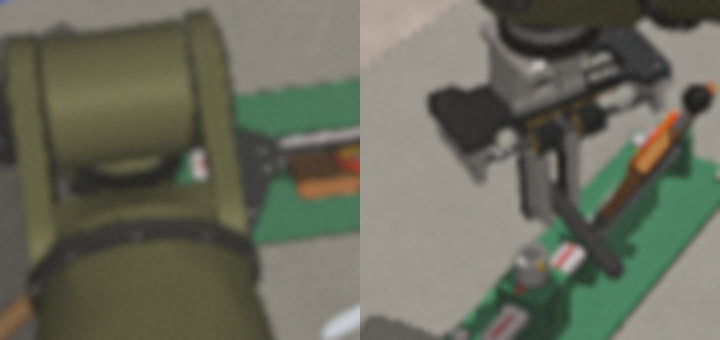

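Top view: the arm hides the key. Side view: the arm's free end is at about (615,270), the screw head at (530,265), and the leg is behind the fingers.

Run:
```python
from h import *
np.set_printoptions(precision=1,suppress=True)
t=np.array([525.7,110.9,201.7]);d=np.array([np.cos(.343),-np.sin(.343),0])
for nm,P in(("end",t-95*d),("end low",t-95*d-[0,0,7]),("elbow",t+45*d),("tip",t+45*d-[0,0,58]),("screw",np.array([567.5,97.2,103])),("tcp",t)):
    u=proj("side",P)[0];print(nm,u,"crop",360+(u[0]+.5-195)*4,(u[1]+.5-140)*4)
s=np.load("side2.npz")['p'].astype(int)
print(s[180:212:2,228:264:3].max(2))
```

```text
end [259.1 207.5] crop 618.4196459027173 272.02218988643665
end low [259.1 209.1] crop 618.412653232501 278.4670510455735
elbow [236.6 180.7] crop 528.3211747026701 164.76539860138587
tip [237.2 193.7] crop 530.7352496024222 216.64314114264994
screw [237.4 202.7] crop 531.7454970662042 252.62860988210116
tcp [243.5 188.9] crop 556.0564901686249 197.7826174568752
[[115 145  88  90  98 137  63 113 154 147 130 121]
 [156 154 102  88  99 138  62 115 153 132 131 107]
 [156 157 120  87 100 125  64 116 139 131 133  82]
 [155 158 124  87 100  64  55 112 133 132 132  82]
 [156 156 132  87 100  67  60 107 132 134 100  72]
 [158 155 143  84 100  67  64 107 132 127  77  64]
 [156 156 142  71  98  71  63  93 133  83  72  74]
 [153 155 157  90 101 111  62  62 130  54  66  84]
 [155 154 157 154 142 122  87  65  66  53  79  81]
 [155 154 155 157 138 130 101  58  64  71  82  83]
 [156 155 154 141 132 131 107  66  64  66  84  93]
 [153 155 138 107 121 135 188 173  57  64  75  78]
 [155 156 145 104 125 168 187 181  54  63  64 104]
 [155 150 112 119 130 154 191 104  64  60  64 114]
 [154 102  84 103  99 116 135  64  64 101  54 120]
 [139  94  71  97  86  84  89  78  66 128 114 132]]
```

```bash
echo '[[[-0.009,-0.012,0.15],[0,0,0]],[[-0.009,-0.012,0.3],[0,0,0]],[[-0.009,-0.012,0.37],[0,0,0]],[[-0.009,-0.012,0.37],[0,0,0]],[[-0.009,-0.012,0.37],[0,0,0]]]' | python3 nudge.py; python3 go.py 525.2 112.4 135 -.345;  echo '[[[0,0,0],[0,0,0]],[[0,0,0],[0,0,0]]]' | python3 nudge.py;python3 go.py 525.2 112.4 135 -.345
```

```text
clock: 9.8
eef_pos: [525.5, 112.4, 162.3]
eef_rot: [-3.141, -0.001, -0.343]
wrist_force: [0.5, -0.4, -1.4]
finger_gap: 13.9
finger_force: 40.0
t 9.8 tool d [-0.3  0.1 27.3] rz 0.002 F [ 0.5 -0.4 -1.4] rot [-3.141e+00 -1.000e-03 -3.430e-01] j6 2.06 gap 13.9
clock: 10.0
eef_pos: [525.3, 112.4, 161.8]
eef_rot: [-3.141, -0.001, -0.343]
wrist_force: [-0.8, 0.4, -3.0]
finger_gap: 13.3
finger_force: 40.0
t 10.0 tool d [-0.1 -0.  26.8] rz 0.002 F [-0.8  0.4 -3. ] rot [-3.141e+00 -1.000e-03 -3.430e-01] j6 2.06 gap 13.3
```

Converted, 6 mm is 0.06, 4.5 mm is 0.045.

```bash
echo '[[[0,0,0.015],[0,0,0]],[[0,0,0.03],[0,0,0]],[[0,0,0.045],[0,0,0]],[[0,0,0.06],[0,0,0]],[[0,0,0.06],[0,0,0]]]' | python3 nudge.py; python3 go.py 525.2 112.4 135 -.345
```

```text
clock: 10.5
eef_pos: [524.9, 112.3, 154.8]
eef_rot: [3.141, 0.0, -0.343]
wrist_force: [-0.5, -0.2, -2.2]
finger_gap: 13.5
finger_force: 40.0
t 10.5 tool d [ 0.3 -0.2 19.8] rz 0.002 F [-0.5 -0.2 -2.2] rot [ 3.141  0.    -0.343] j6 2.06 gap 13.5
```

Converted, 6 mm is 0.06, 4.5 mm is 0.045.

```bash
echo '[[[0,0,0.015],[0,0,0]],[[0,0,0.03],[0,0,0]],[[0,0,0.045],[0,0,0]],[[0,0,0.06],[0,0,0]],[[0,0,0.06],[0,0,0]]]' | python3 nudge.py; python3 go.py 525.2 112.4 135 -.345
```

```text
clock: 11.0
eef_pos: [524.9, 112.3, 148.9]
eef_rot: [3.141, 0.0, -0.343]
wrist_force: [0.5, -0.1, -2.1]
finger_gap: 13.2
finger_force: 40.0
t 11.0 tool d [ 0.3 -0.2 13.9] rz 0.002 F [ 0.5 -0.1 -2.1] rot [ 3.141  0.    -0.343] j6 2.06 gap 13.2
```

```bash
echo '[[[0,0,0.02],[0,0,0]],[[0,0,0.04],[0,0,0]],[[0,0,0.06],[0,0,0]],[[0,0,0.08],[0,0,0]],[[0,0,0.08],[0,0,0]]]' | python3 nudge.py; python3 go.py 525.2 112.4 135 -.345
```

```text
clock: 11.5
eef_pos: [524.9, 112.3, 140.8]
eef_rot: [3.141, 0.0, -0.343]
wrist_force: [-0.8, 0.2, -2.2]
finger_gap: 13.3
finger_force: 40.0
t 11.5 tool d [ 0.3 -0.2  5.8] rz 0.002 F [-0.8  0.2 -2.2] rot [ 3.141  0.    -0.343] j6 2.06 gap 13.3
```

Converted, 5.5 mm is 0.055, 4.5 mm is 0.045.

```bash
echo '[[[0,0,0.015],[0,0,0]],[[0,0,0.03],[0,0,0]],[[0,0,0.045],[0,0,0]],[[0,0,0.055],[0,0,0]],[[0,0,0.055],[0,0,0]]]' | python3 nudge.py; python3 go.py 525.2 112.4 135 -.345
```

```text
clock: 12.0
eef_pos: [524.9, 112.3, 135.4]
eef_rot: [3.141, 0.0, -0.343]
wrist_force: [-0.8, 0.4, -2.7]
finger_gap: 13.3
finger_force: 40.0
t 12.0 tool d [ 0.2 -0.2  0.4] rz 0.002 F [-0.8  0.4 -2.7] rot [ 3.141  0.    -0.343] j6 2.06 gap 13.3
```

```bash
echo '[[[0,0,0.01],[0,0,0]],[[0,0,0.02],[0,0,0]],[[0,0,0.02],[0,0,0]]]' | python3 nudge.py; echo '[[[0,0,0.01],[0,0,0]],[[0,0,0.01],[0,0,0]]]' | python3 nudge.py
```

```text
clock: 12.3
eef_pos: [524.8, 112.7, 134.5]
eef_rot: [-3.141, 0.0, -0.343]
wrist_force: [-7.0, 2.0, 9.2]
finger_gap: 13.9
finger_force: 40.0
clock: 12.5
eef_pos: [524.7, 113.0, 134.1]
eef_rot: [-3.141, 0.0, -0.343]
wrist_force: [-12.1, 4.0, 16.9]
finger_gap: 13.4
finger_force: 40.0
```

```bash
echo '[[[0,0,-0.015],[0,0,0]],[[0,0,-0.015],[0,0,0]],[[0,0,-0.015],[0,0,0]],[[0,0,-0.015],[0,0,0]],[[0,0,-0.015],[0,0,0]]]' | python3 nudge.py 50;  echo '[[[0,0,-0.2],[0,0,0]],[[0,0,-0.6],[0,0,0]],[[-0.2,0,-0.9],[0,0,-2]],[[-0.5,0,-0.9],[0,0,-4.4]],[[-0.8,0,-0.9],[0,0,-7]]]' | python3 nudge.py; echo '[[[0,0,0],[0,0,-3]],[[0,0,0],[0,0,-6]],[[0,0,0],[0,0,-9]],[[0,0,0],[0,0,-12]],[[0,0,0],[0,0,-15]]]' | python3 nudge.py;echo '[[[0,0,0],[0,0,-3]],[[0,0,0],[0,0,-6]],[[0,0,0],[0,0,-9]],[[0,0,0],[0,0,-12]],[[0,0,0],[0,0,-15]]]' | python3 nudge.py;echo '[[[0,0,0],[0,0,-3]],[[0,0,0],[0,0,-6]],[[0,0,0],[0,0,-9]],[[0,0,0],[0,0,-12]],[[0,0,0],[0,0,-15]]]' | python3 nudge.py; python3 go.py 449.8 139.2 124 2.8
python3 - <<'E'
from h import *
o=[]
for n in("top","side"):
    p,d=shot(n,n+"3");np.savez(n+"3.npz",p=p,d=d);o.append(p)
a=crop(o[0],190,150,280,235,4);b=crop(o[1],195,150,285,235,4)
cv2.imwrite("pics/c7.png",cv2.hconcat([a,b]))
t=np.array([567.3,97.2,137]);d=np.array([np.cos(.343),-np.sin(.343),0])
for s in(0,.087,.105,.122):print(s,proj("side",t-np.cos(s)*140*d-[0,0,140*np.sin(s)])[0],proj("side",t)[0])
E
```

```text
clock: 13.0
eef_pos: [525.0, 112.3, 134.0]
eef_rot: [3.142, 0.0, -0.343]
wrist_force: [1.1, 1.0, 0.3]
finger_gap: 48.7
finger_force: 0.0
clock: 13.5
eef_pos: [449.0, 139.4, 224.7]
eef_rot: [-3.141, -0.001, 0.011]
wrist_force: [0.4, 1.3, 1.0]
finger_gap: 49.8
finger_force: 0.0
clock: 14.0
eef_pos: [449.7, 139.3, 224.1]
eef_rot: [-3.142, 0.0, 0.763]
wrist_force: [0.3, 0.3, 0.3]
finger_gap: 49.9
finger_force: 0.0
clock: 14.5
eef_pos: [449.7, 139.2, 224.1]
eef_rot: [-3.142, 0.0, 1.513]
wrist_force: [0.4, -0.1, -0.2]
finger_gap: 50.4
finger_force: 0.0
clock: 15.0
eef_pos: [449.7, 139.2, 224.0]
eef_rot: [-3.142, 0.0, 2.263]
wrist_force: [-0.8, -0.8, 0.1]
finger_gap: 50.1
finger_force: 0.0
t 15.0 tool d [ -0.1   0.1 100. ] rz -0.537 F [-0.8 -0.8  0.1] rot [-3.142  0.     2.263] j6 -0.47 gap 50.1
0 [258.99168031 222.34954491] [237.14256399 195.45135911]
0.087 [258.90213958 224.85654078] [237.14256399 195.45135911]
0.105 [258.86203089 225.34256376] [237.14256399 195.45135911]
0.122 [258.81744308 225.79100487] [237.14256399 195.45135911]
```

View pics/c7.png

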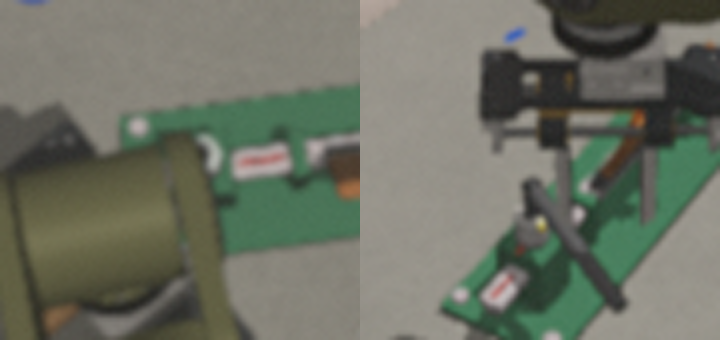

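The key stands in the screw. Its elbow is at (535,190), and its free end at (617,303) matches a 6° sag. The pointer shows at (542,225).

The rows are not in the units I measure in: shifts go in units of 100 mm and turns go in units of 0.05 rad. I convert before sending: 101 mm is 1.01, 80 mm is 0.8, -0.535 rad is -10.7.

```bash
echo '[[[0,0,0.1],[0,0,-3]],[[0,0,0.3],[0,0,-6]],[[0,0,0.5],[0,0,-9]],[[0,0,0.8],[0,0,-10.7]],[[0,0,1.01],[0,0,-10.7]]]' | python3 nudge.py 40; echo '[[[0,0,0],[0,0,0]],[[0,0,0],[0,0,0]]]' | python3 nudge.py; python3 go.py 449.8 139.2 123 2.8
```

```text
clock: 15.6
eef_pos: [449.3, 139.2, 121.6]
eef_rot: [-3.141, -0.001, 2.79]
wrist_force: [0.7, -0.3, -0.5]
finger_gap: 39.8
finger_force: 0.0
clock: 15.8
eef_pos: [449.9, 139.3, 123.7]
eef_rot: [3.142, 0.0, 2.789]
wrist_force: [-0.1, 0.6, 1.0]
finger_gap: 40.0
finger_force: 0.0
t 15.8 tool d [ 0.1 -0.1  0.7] rz -0.011 F [-0.1  0.6  1. ] rot [3.142 0.    2.789] j6 -1.0 gap 40.0
```

Converted, 59.9 mm is 0.599, 48.7 mm is 0.487, 0.5 rad is 10.

```bash
echo '[[[0,0,0],[0,0,0]],[[0,0,0],[0,0,0]],[[0,0,0],[0,0,0]],[[0,0,0],[0,0,0]],[[0,0,0],[0,0,0]]]' | python3 nudge.py 8 20; echo '[[[-0.006,0.125,0],[0,0,2]],[[-0.025,0.248,0],[0,0,4]],[[-0.056,0.369,0],[0,0,6]],[[-0.099,0.487,0],[0,0,8]],[[-0.153,0.599,0],[0,0,10]]]' | python3 nudge.py; python3 go.py 449.8 139.2 123 2.8
```

```text
clock: 16.3
eef_pos: [449.8, 139.3, 123.3]
eef_rot: [3.141, 0.0, 2.792]
wrist_force: [0.3, 0.6, 0.1]
finger_gap: 13.7
finger_force: 20.0
clock: 16.8
eef_pos: [484.7, 190.7, 123.1]
eef_rot: [-3.141, -0.0, 2.288]
wrist_force: [-0.3, -2.7, -0.6]
finger_gap: 13.7
finger_force: 20.0
t 16.8 tool d [-15.9 -60.1   0.1] rz -0.512 F [-0.3 -2.7 -0.6] rot [-3.141 -0.     2.288] j6 -0.41 gap 13.7
```

```bash
echo '[[[-0.006,0.125,0],[0,0,2]],[[-0.025,0.248,0],[0,0,4]],[[-0.056,0.369,0],[0,0,6]],[[-0.099,0.487,0],[0,0,8]],[[-0.153,0.599,0],[0,0,10]]]' | python3 nudge.py; echo '[[[-0.001,0.05,0],[0,0,0.8]],[[-0.001,0.05,0],[0,0,0.8]]]' | python3 nudge.py;echo '[[[-0.001,0.05,0],[0,0,0.8]],[[-0.001,0.05,0],[0,0,0.8]]]' | python3 nudge.py; python3 -c "
from cell import manip;print(manip.read_state()['moment'])"
```

```text
clock: 17.3
eef_pos: [539.8, 218.4, 123.0]
eef_rot: [-3.141, 0.0, 1.788]
wrist_force: [-1.7, -2.9, 0.8]
finger_gap: 13.6
finger_force: 20.0
clock: 17.5
eef_pos: [544.7, 219.3, 122.9]
eef_rot: [-3.141, 0.0, 1.751]
wrist_force: [-3.1, -1.1, 2.5]
finger_gap: 13.6
finger_force: 20.1
clock: 17.7
eef_pos: [549.3, 220.0, 123.0]
eef_rot: [-3.141, 0.0, 1.712]
wrist_force: [-2.1, -0.9, -0.1]
finger_gap: 13.8
finger_force: 20.1
[-0.34381525  0.28888141 -0.12258279]
```

```bash
for i in 1; do echo '[[[-0.001,0.05,0],[0,0,0.8]],[[-0.001,0.05,0],[0,0,0.8]]]' | python3 nudge.py; done; echo '[[[-0.001,0.05,0],[0,0,0.8]],[[-0.001,0.05,0],[0,0,0.8]]]' | python3 nudge.py
```

```text
clock: 17.9
eef_pos: [554.3, 220.6, 123.0]
eef_rot: [-3.141, 0.0, 1.673]
wrist_force: [-2.0, -2.5, 1.3]
finger_gap: 13.5
finger_force: 20.1
clock: 18.1
eef_pos: [559.3, 220.9, 123.0]
eef_rot: [-3.141, 0.0, 1.633]
wrist_force: [-2.8, -2.7, 0.3]
finger_gap: 13.7
finger_force: 20.1
```

Converted, 4 mm is 0.04, -0.1 mm is -0.001, 0.032 rad is 0.64.

```bash
echo '[[[-0.001,0.04,0],[0,0,0.64]],[[-0.001,0.04,0],[0,0,0.64]]]' | python3 nudge.py; echo '[[[-0.001,0.04,0],[0,0,0.64]],[[-0.001,0.04,0],[0,0,0.64]]]' | python3 nudge.py
```

```text
clock: 18.3
eef_pos: [563.2, 221.1, 123.1]
eef_rot: [-3.141, 0.0, 1.601]
wrist_force: [-2.8, -2.7, 1.3]
finger_gap: 13.4
finger_force: 20.1
clock: 18.5
eef_pos: [567.5, 221.2, 123.1]
eef_rot: [-3.141, 0.0, 1.568]
wrist_force: [-3.0, -3.1, 1.5]
finger_gap: 13.9
finger_force: 20.1
```

```bash
echo '[[[-0.001,0.03,0],[0,0,0.48]],[[-0.001,0.03,0],[0,0,0.48]]]' | python3 nudge.py; echo '[[[-0.001,0.03,0],[0,0,0.48]],[[-0.001,0.03,0],[0,0,0.48]]]' | python3 nudge.py
```

```text
clock: 18.7
eef_pos: [570.4, 221.1, 123.1]
eef_rot: [-3.141, 0.0, 1.544]
wrist_force: [-4.2, -3.4, 1.0]
finger_gap: 13.7
finger_force: 20.1
clock: 18.9
eef_pos: [573.4, 221.0, 123.0]
eef_rot: [-3.141, 0.0, 1.52]
wrist_force: [-4.5, -2.5, 1.3]
finger_gap: 13.5
finger_force: 20.1
```

Run:
```python
from h import *
o=[]
for n in("top","side"):
    p,d=shot(n,n+"4");np.savez(n+"4.npz",p=p,d=d);o.append(p)
cv2.imwrite("pics/c8.png",cv2.hconcat([crop(o[0],215,170,265,215,8),crop(o[1],215,175,265,220,8)]))
y=.123
for n in("top","side"):
  for a in(90,97,105,115,125):
    print(n,a,proj(n,np.array([567.4+15*np.cos(np.radians(a)),97+15*np.sin(np.radians(a)),101]))[0])
  q=np.load(n+"4.npz")['p'].astype(int);w=np.minimum(q[...,0],q[...,1])-q[...,2];print([(a,b,int(w[b,a])) for b,a in np.argwhere(w[180:215,225:250]>25)+[180,225]])
```

```text
top 90 [234.46697355 188.60459077]
top 97 [234.5049365  189.21756048]
top 105 [234.64148585 189.90614104]
top 115 [234.94788031 190.72930345]
top 125 [235.39627979 191.48734504]
[(np.int64(234), np.int64(188), 29), (np.int64(235), np.int64(188), 36), (np.int64(236), np.int64(188), 26), (np.int64(233), np.int64(189), 44), (np.int64(234), np.int64(189), 67), (np.int64(235), np.int64(189), 59), (np.int64(236), np.int64(189), 36), (np.int64(233), np.int64(190), 43), (np.int64(234), np.int64(190), 63), (np.int64(235), np.int64(190), 49), (np.int64(236), np.int64(190), 26), (np.int64(234), np.int64(191), 36)]
side 90 [234.56477102 205.5205256 ]
side 97 [234.99600475 205.74937372]
side 105 [235.53527758 205.9615254 ]
side 115 [236.26332747 206.14650283]
side 125 [237.03024329 206.23702536]
[(np.int64(235), np.int64(205), 39), (np.int64(236), np.int64(205), 26), (np.int64(234), np.int64(206), 44), (np.int64(235), np.int64(206), 71), (np.int64(236), np.int64(206), 40), (np.int64(234), np.int64(207), 42), (np.int64(235), np.int64(207), 67), (np.int64(236), np.int64(207), 32)]
```

View pics/c8.png

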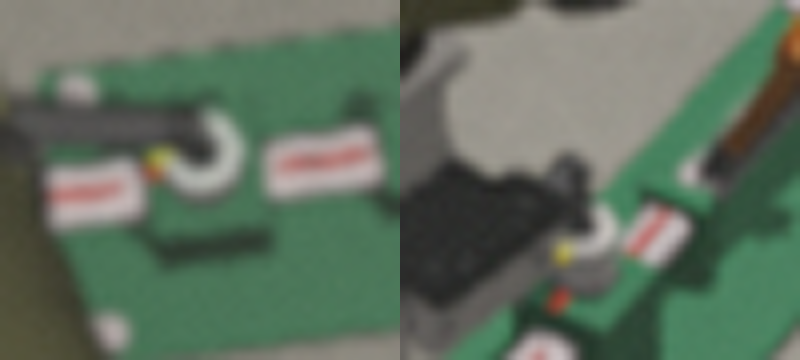

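The pointer, at (160,160) in the left half and (563,252) in the right, sits at the red mark. That puts it within about 2° of tight, with roughly 0.5 N m on the key. I'll press slightly more to confirm the stop.

Converted, 4 mm is 0.04, -0.1 mm is -0.001, 0.032 rad is 0.64.

```bash
echo '[[[-0.001,0.04,0],[0,0,0.64]],[[-0.001,0.04,0],[0,0,0.64]]]' | python3 nudge.py; echo '[[[-0.001,0.04,0],[0,0,0.64]],[[-0.001,0.04,0],[0,0,0.64]],[[-0.001,0.04,0],[0,0,0.64]]]' | python3 nudge.py
python3 - <<'E'
from h import *
for n in("top","side"):
  for k in range(2):
    q=shot(n)[0].astype(int);w=np.clip(np.minimum(q[...,0],q[...,1])-q[...,2]-20,0,None)[183:212,228:243];v,u=np.mgrid[183:212,228:243];print(n,(w*u).sum()/w.sum(),(w*v).sum()/w.sum())
  q=np.load(n+"4.npz")['p'].astype(int);w=np.clip(np.minimum(q[...,0],q[...,1])-q[...,2]-20,0,None)[183:212,228:243];print("before",(w*u).sum()/w.sum(),(w*v).sum()/w.sum())
E
```

```text
clock: 19.2
eef_pos: [577.4, 220.7, 123.1]
eef_rot: [-3.141, 0.0, 1.488]
wrist_force: [-4.2, -2.6, 2.1]
finger_gap: 13.3
finger_force: 20.1
clock: 19.5
eef_pos: [581.2, 220.3, 123.1]
eef_rot: [-3.141, 0.0, 1.457]
wrist_force: [-4.4, -3.6, 1.3]
finger_gap: 13.8
finger_force: 20.1
top 234.22131147540983 189.43852459016392
top 234.2128514056225 189.48192771084337
before 234.34397163120568 189.4255319148936
side 234.9433962264151 206.21509433962265
side 234.94274809160305 206.21374045801528
before 234.95566502463055 206.2807881773399
```

Converted, -4 mm is -0.04, -8 mm is -0.08, -0.065 rad is -1.3.

```bash
echo '[[[0,-0.04,0],[0,0,-0.6]],[[-0.002,-0.08,0],[0,0,-1.3]],[[-0.002,-0.08,0],[0,0,-1.3]]]' | python3 nudge.py; echo '[[[0,0,0],[0,0,0]],[[0,0,0],[0,0,0]],[[0,0,0],[0,0,0]],[[0,0,0],[0,0,0]],[[0,0,0],[0,0,0]]]' | python3 nudge.py 40;  echo '[[[0,0,-0.15],[0,0,0]],[[0,0,-0.5],[0,0,0]],[[0,0,-0.9],[0,0,0]],[[0,0,-1.4],[0,0,0]],[[0,0,-1.8],[0,0,0]]]' | python3 nudge.py
```

```text
clock: 20.0
eef_pos: [573.1, 221.0, 123.2]
eef_rot: [3.141, 0.0, 1.523]
wrist_force: [-1.9, -4.6, 1.1]
finger_gap: 13.9
finger_force: 20.1
clock: 20.5
eef_pos: [573.5, 221.1, 123.1]
eef_rot: [3.141, -0.0, 1.521]
wrist_force: [-0.2, -0.1, 0.8]
finger_gap: 39.8
finger_force: 0.0
clock: 21.0
eef_pos: [573.2, 221.0, 307.5]
eef_rot: [3.139, -0.001, 1.521]
wrist_force: [0.3, 0.3, 0.2]
finger_gap: 40.1
finger_force: 0.0
```

Converted, -200 mm is -2, -160 mm is -1.6.

```bash
echo '[[[0,-0.4,0],[0,0,0]],[[0,-0.8,0],[0,0,0]],[[0,-1.2,0],[0,0,0]],[[0,-1.6,0],[0,0,0]],[[0,-2,0],[0,0,0]]]' | python3 nudge.py; echo '[[[0,0,0],[0,0,0]],[[0,0,0],[0,0,0]]]' | python3 nudge.py
python3 - <<'E'
from h import *
np.set_printoptions(precision=1,suppress=True)
o={};b={}
for n,box in(("top",(293,190,308,206)),("side",(272,158,286,172))):
    p,_=shot(n,n+"5");q=p.astype(int);o[n]=p
    w=np.clip(np.minimum(q[...,0],q[...,1])-q[...,2]-20,0,None)[183:212,228:243];v,u=np.mgrid[183:212,228:243];print(n,"yel",(w*u).sum()/w.sum(),(w*v).sum()/w.sum(),w.sum())
    f=lambda P:(lambda m:(np.array(np.nonzero(m)).mean(1)[::-1]+box[:2],m.sum()))(P.astype(int).max(2)[box[1]:box[3],box[0]:box[2]]<60)
    r=f(np.load(n+"1.npz")['p']);s=f(p);print("ball before/after",r,s);b[n]=s[0]
    old=np.load(n+"0.npz")['p']
    for nm,bx in(("top",{"tin":(110,158,145,192),"jar":(120,202,150,232),"brush":(156,220,212,272)}),("side",{"tin":(135,248,170,285),"jar":(175,265,205,303),"brush":(230,248,250,305)})):
        if nm==n:
            for k,(x0,y0,x1,y1) in bx.items():print(n,k,"meandiff",np.abs(old[y0:y1,x0:x1].astype(int)-q[y0:y1,x0:x1]).mean())
print("ball",two(b["top"],b["side"]))
q=o["top"].astype(int);m=(q.max(2)<95)&(np.ptp(q,axis=2)<25);k=np.zeros_like(m);k[178:196,185:246]=1
n,l,st,c=cv2.connectedComponentsWithStats((m&k).astype(np.uint8));i=1+np.argmax(st[1:,4]);v,u=np.nonzero(l==i);print("key blob",st[i])
P=np.array([plane("top",a,bb,132)[:2] for a,bb in zip(u,v)]).astype(np.float32);L=cv2.fitLine(P,cv2.DIST_L2,0,.01,.01).ravel();print(L,np.degrees(np.arctan2(L[1],L[0]))%180)
E
```

```text
clock: 21.5
eef_pos: [372.0, 230.8, 304.2]
eef_rot: [3.14, -0.001, 1.521]
wrist_force: [0.2, 0.7, -0.1]
finger_gap: 39.9
finger_force: 0.0
clock: 21.7
eef_pos: [373.6, 231.1, 304.6]
eef_rot: [3.139, -0.001, 1.522]
wrist_force: [0.5, -0.0, -0.6]
finger_gap: 39.9
finger_force: 0.0
top yel 234.2 189.57073170731707 205
ball before/after (array([299.5, 198.6]), np.int64(67)) (array([299.4, 198.2]), np.int64(52))
top tin meandiff 3.234453781512605
top jar meandiff 27.30962962962963
top brush meandiff 44.99565018315018
side yel 234.93529411764706 206.2941176470588 170
ball before/after (array([278.7, 164.5]), np.int64(31)) (array([278.9, 161.4]), np.int64(87))
side tin meandiff 3.916859716859717
side jar meandiff 19.585380116959065
side brush meandiff 27.49736842105263
ball (array([519. , -65.3, 203.6]), np.float64(2.2651330681496926))
key blob [186 181  56  10 337]
[  0.1   1.  572.5 167.9] 86.92895
```

Converted, -45 mm is -0.45, -225 mm is -2.25.

```bash
echo '[[[-0.45,0,0],[0,0,0]],[[-0.9,0,0],[0,0,0]],[[-1.35,0,0],[0,0,0]],[[-1.8,0,0],[0,0,0]],[[-2.25,0,0],[0,0,0]]]' | python3 nudge.py;echo '[[[-0.45,0,0],[0,0,0]],[[-0.9,0,0],[0,0,0]],[[-1.35,0,0],[0,0,0]],[[-1.8,0,0],[0,0,0]],[[-2.25,0,0],[0,0,0]]]' | python3 nudge.py;echo '[[[-0.45,0,0],[0,0,0]],[[-0.9,0,0],[0,0,0]],[[-1.35,0,0],[0,0,0]],[[-1.8,0,0],[0,0,0]],[[-1.8,0,0],[0,0,0]]]' | python3 nudge.py
python3 - <<'E'
from h import *
np.set_printoptions(precision=1,suppress=True)
B={}
for n,box in(("top",(290,188,310,208)),("side",(270,155,290,175))):
    p,_=shot(n,n+"6");q=p.astype(int);o=np.load(n+"0.npz")['p'].astype(int);r=np.load(n+"1.npz")['p'].astype(int)
    for k,(x0,y0,x1,y1) in {"top":{"tin":(110,158,145,192),"jar":(120,202,150,232),"brush":(156,220,212,272)},"side":{"tin":(135,248,170,285),"jar":(175,265,205,303),"brush":(230,248,250,305)}}[n].items():print(n,k,"diff",np.abs(o-q)[y0:y1,x0:x1].mean())
    for P in(r,q):
        m=P.max(2)[box[1]:box[3],box[0]:box[2]]<62;nn,l,st,c=cv2.connectedComponentsWithStats(m.astype(np.uint8));i=1+np.argmax(st[1:,4]);B[n]=c[i]+box[:2];print(n,"ball",B[n],st[i])
print(two(B["top"],B["side"]))
E
```

```text
clock: 22.3
eef_pos: [362.6, 4.2, 303.3]
eef_rot: [-3.142, 0.0, 1.52]
wrist_force: [1.9, 0.1, 0.1]
finger_gap: 39.9
finger_force: 0.0
clock: 22.8
eef_pos: [350.9, -221.3, 303.2]
eef_rot: [-3.141, -0.0, 1.52]
wrist_force: [1.2, 0.5, 0.2]
finger_gap: 40.1
finger_force: 0.0
clock: 23.3
eef_pos: [341.0, -402.8, 301.2]
eef_rot: [-3.139, -0.002, 1.516]
wrist_force: [-0.4, 0.4, -0.2]
finger_gap: 39.8
finger_force: 0.0
top tin diff 1.3201680672268907
top jar diff 1.3788888888888888
top brush diff 13.832303113553113
top ball [299.6 198.7] [ 5  7 10  9 70]
top ball [299.3 198.2] [ 6  7  8  8 53]
side tin diff 4.210810810810811
side jar diff 4.708771929824562
side brush diff 8.38888888888889
side ball [278.7 164.5] [ 6  7  7  7 33]
side ball [278.5 164.6] [ 6  7  6  7 33]
(array([522. , -67.2, 186.7]), np.float64(1.3748200696020945))
```

Run:
```python
from h import *
for n,(x0,y0,x1,y1) in(("top",(150,215,216,276)),("side",(225,245,255,308))):
    for f in(f"pics/{n}0.png",f"pics/{n}6.png"):
        q=cv2.imread(f).astype(int)[y0:y1,x0:x1];w=(q[...,2]>1.5*q[...,0])&(q[...,2]>60);v,u=np.nonzero(w);print(f,w.sum(),u.mean()+x0,v.mean()+y0)
```

```text
pics/top0.png 188 192.6968085106383 232.15425531914894
pics/top6.png 187 192.90374331550802 232.25133689839572
pics/side0.png 124 239.58064516129033 261.5322580645161
pics/side6.png 124 239.58064516129033 261.5322580645161
```

The brush hasn't moved, the ball is where I left it, and the pointer is at the mark. I'm handing in.

```bash
python3 -c "
from cell import manip;print(manip.sign_off())"
```

```text
the job is handed in; nothing more can be done
None
```

I've handed the job in at about 23 s: the board is up at about 65° (its zero mark), the setscrew is turned to its stop (pointer at the red mark, no further movement under extra push), and the key is left in the screw; the tin, jar and brush show no movement in the images.

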